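# Hold a spread circlip at the groove of an axle stub

### The job

With the gripper's fingers, press the bearing on the axle stub down until it is fully home on its shoulder, so that the groove above it comes free. Then take the circlip pliers by their red handles, squeeze them to spread the circlip fully, lift it off the rest and lower the spread circlip over the axle end until it lies level with the groove, against the bearing. Finish while still holding it there: squeezed fully open, upright, not let go, and leave the oil bottle, the loupe and the yellow tape where they are.

Things in the scene. Friction and masses are not known exactly. Their poses are not given: they have to be found in the camera images.
- axle_stand: fixed upright axle stub on a round blue base (96 mm across, 14 mm high); origin on the bench under the axle's centre line. A dark shoulder 44 mm across reaches up to 30 mm, the bright axle is 30 mm thick and ends at 60 mm, its last 5 mm tapered to 21 mm. Its place may be swapped with that of the rest.
- groove (a point): centre of the lower edge of the circlip groove in the axle, 44 mm above the bench: the groove is 4 mm wide (44 to 48 mm) and 25 mm across; the raised bearing hides it at the start
- bearing (a joint): how far the bearing has been pressed down the axle, m: it starts at 0 to 0.002, and 0.010 is fully home on the shoulder. A spring lies behind it and it fits tightly: it takes about 9 N to start and 11 N at the bottom, and it stays where it is left
- bearing_top (a point): centre of the bearing's upper face. The bearing is a steel ring with an orange seal, 62 mm across and 14 mm thick, the 30 mm axle through it; its upper face stands 54 mm above the bench when the joint reads 0, and 44 mm (the groove's lower edge) when home
- clip_rest: fixed black round rest, 72 mm across at the foot, 60 mm at its top 30 mm above the bench, with a grey dowel 19 mm thick that ends at 46 mm; origin on the bench under its centre. The pliers stand on it, the circlip round the dowel. A tall grey hardness tester, on a 90 mm high black base, stands behind the right-hand place: cross in front of it, close to the bench's front edge
- pliers: circlip pliers standing upright, 95 mm high, 140 g, the circlip fast on their tips at the bottom; origin at the centre of the spread circlip's underside (at first about 33 mm above the bench), z up along the pliers, y from one handle to the other. The circlip is 3 mm thick, its gap at -x; any turn about the axle will do. Room for the axle end: the pivot is 38 mm above the origin
- pliers_handles (a point): middle between the two red handles, 78 mm above the pliers' origin. Each is a flat paddle 22 mm wide (along x), 55 to 95 mm above the origin; over their outsides (along y) they measure about 39 mm at rest and 30 mm squeezed to the stop, where the outer faces are parallel. About 7 N closes them; firmer squeezing does no harm
- spread (a joint): how far the pliers are squeezed, rad: 0 at rest (circlip closed, held shut by a spring), about 0.12 at the built-in stop (circlip fully spread). Spread, the circlip clears the 30 mm axle by 1 to 2 mm; closed, it does not go over it
- oil_bottle: white oil bottle with a red spout, 42 mm across, 118 mm high, origin at its foot; stays where it is
- loupe: black eye loupe, 32 mm across, 26 mm high, origin at its foot; stays where it is
- tape_yellow: roll of yellow tape lying flat, 81 mm across, 16 mm high, origin at its underside; stays where it is
Mind the look-alikes: they are no part of the job. What is shaped like the pliers but green is not meant.

How it is judged (in metres and radians):
On the way, in this order (a step that is already met when the one before it is completed fails the run):
1. the bearing is pressed home while the pliers are not yet in the gripper (value of joint bearing above 0.008 m and contact force between the fingers and pliers below 0.5 N), for 0.1 s.
2. the pliers are held squeezed and lifted clear of the rest (value of joint spread above 0.095 rad and distance between pliers and clip_rest above 0.07 m and contact force between the fingers and pliers above 2 N), for 0.2 s.
At the end, for the whole second after the job is handed in: The gripper still holds the pliers at rest, squeezed to at least 0.095 rad, upright within 0.1 rad; the spread circlip surrounds the axle (its centre within 4 mm of the axle's), its underside from 2 mm below to 2.5 mm above the groove's lower edge; the bearing is still home (joint above 0.0075) (value of joint bearing above 0.0075 m and value of joint spread above 0.095 rad and contact force between the fingers and pliers above 2 N and horizontal distance between pliers and groove below 0.004 m and z of pliers in the frame of groove between -0.002 and 0.0025 m and angle between pliers's own z axis and vertical below 0.1 rad and linear speed of pliers below 0.02 m/s); the arm keeps its last pose, push and grip.
It fails at once if the oil bottle is disturbed (distance of oil_bottle from where it was at the start of the episode above 0.02 m).
It fails at once if the loupe is disturbed (distance of loupe from where it was at the start of the episode above 0.02 m).
It fails at once if the yellow tape is disturbed (distance of tape_yellow from where it was at the start of the episode above 0.02 m).
It also fails if it takes over 54 s, if anything falls off the work surface, if the arm or the gripper's body presses on something with over 40 N, if the wrist force passes 120 N, or if a joint passes its speed limit or range.

### The arm

A 6-joint arm with a two-finger parallel gripper is mounted at the origin on a cart in front of the work surface, level with it; the furniture and walls round the work are solid. World frame = base frame: x ahead of the robot, y to its left, z up, the work surface at z = 0. Lengths are in mm, angles in rad, forces in N, time in s.
With the tool pointing down it reaches from about 300 to 775 mm from the base axis. Payload 14.6 kg.
Tool frame: the origin (TCP) lies at the very end of the fingers, on their centre line; the grasp point (between the pads) lies 19 mm behind it (pinch_z is the distance from the TCP to the grasp point, in mm); x points along the fingers, z is the direction in which the jaws open and shut, and the axes are right-handed (so a half turn about x gives the same grasp; the last joint's range is limited). The gripper opens to 94 mm and grips with 3 to 60 N. Pads are 16 mm wide; open, the fingers measure 119 mm over their backs; the gripper's body (75 mm by 177 mm) begins 78 mm behind the grasp point.
Start: joints at [-1.186, 0.3, 1.521, -0, 1.321, -0.067], TCP at [240.114, -494.808, 205.446] pointing down, gripper open.
Joint ranges: [-3.03, 3.03], [-0.79, 2.21], [0.23, 2.52], [-1.04, 4.18], [0, 3.07], [-2.55, 2.55]. Speed limits (rad/s): [2.22, 2.22, 2.57, 3.14, 3.14, 3.14].

### API

Orientations are given as [roll, pitch, yaw] about the fixed x, y, z axes, in that order (R = Rz(yaw) Ry(pitch) Rx(roll)).
In Python, from cell import read_state, camera, sign_off, pinch_z gives the robot as it stands. The module is installed in compiled form; this text tells all that it offers.
- The arm moves only by the tool arm_command, never from a script. Its argument "series" is a list of rows, each a list of 3 entries, a list of its own where there are three numbers: the finger opening in mm, from 0 to 94, then the shift along the tool's x, y, z in mm, then the turn about the tool's x in degrees. A call has 1 to 12 rows; each row is the pose to reach, as a shift and turn from the pose measured when the call began, along the tool's axes at that moment; what a row does not reach only later rows make up. A row lasts 1/8 s, in which the tool goes at most 62.5 mm and 10.7 degrees, less where a joint would pass 70% of its speed; a pose out of reach is approached as far as the arm can. A call with a gripper value outside its range is refused whole. The fingers move at their own pace and stop on an object; "newtons" is the grip in N (left out, the last holds). Time passes only in rows, so rows that repeat a pose let the fingers close. It gives the time, the measured TCP pose, the force and the opening at its end, in the units of the state.
- read_state(): the state, without advancing time (a new reading comes with each control period).
- camera(name): name is "side" or "top"; returns a dict with "pixels" (420x560x3 uint8, red, green, blue), "range_z" (420x560 float32, mm along the optical axis (not along the pixel's ray), 0 where there is no reading), "fov_y" (degrees; the focal length in pixels is half the picture's height over the tangent of half this angle, whatever the lens; pixels are square), "cx", "cy" (the principal point, pixels), "R" (3x3) and "t" (3): a world point X has camera coordinates R X + t. Camera axes: x right, y down, z forward; pixel columns grow to the right and rows downward; lengths in mm; the calibration is good to about 2 mm. A picture is of the moment at which its call begins.
- sign_off(): hands the job in, once; it reports no verdict.
The state is a dict: "clock": time; "joints": joint angles; "qd": joint speeds; "effort": joint torques, N m; "eef_pos": TCP position; "eef_rot": TCP orientation; "wrist_force": force on the tool from outside, world axes, zero at the start; "moment": the same for the moment, N m; "finger_gap": finger opening in mm.
Only numpy, scipy, OpenCV 4.12 (cv2) and the standard library are available. Lean on these libraries where they do the work, as an engineer would, in place of code of your own. Each camera call takes 0.05 s, during which the arm holds its last target.

## Working session

There is one attempt and no reset: what is moved stays moved. The work goes in short steps, Python scripts to look and compute and a tool call to move; the robot and the scene stay as the last step left them, time stands still between calls to the robot, and variables do not carry over. Pictures are saved under pics/ and viewed, and the job is handed in when it is done.

Besides the shell and the picture viewer there is one more tool, called after "Request:" as name(argument=value, ...), one argument or row to a line, values as JSON. arm_command: Moves the arm, as the interface text tells. Its arguments: {"type":"object","properties":{"series":{"type":"array"},"newtons":{"type":"number"}},"required":["series"]}

```bash
ls; mkdir -p pics
python3 - <<'E'
from cell import *
import cv2,pickle
s=read_state()
for k,v in s.items(): print(k,v)
print(pinch_z)
d={}
for n in("side","top"):
    c=camera(n);d[n]=c;print(n,c["fov_y"],c["cx"],c["cy"],c["R"],c["t"])
    cv2.imwrite(f"pics/{n}0.png",c["pixels"][:,:,::-1])
pickle.dump(d,open("d0.pkl","wb"))
E
```

```text
pics
clock 0.0
joints [-1.18561491e+00  3.00498684e-01  1.52156835e+00 -2.39363176e-05
  1.32070110e+00 -6.66009757e-02]
qd [-9.01387957e-04 -1.87085692e-04 -5.87311478e-05  1.28439042e-03
 -2.11513550e-04  1.95680545e-03]
effort [-6.95366889e-04 -5.31808126e+01 -3.52742708e+01  7.08305743e-02
  2.44302111e-02 -7.99634245e-05]
eef_pos [ 240.00708168 -494.58243721  204.8765849 ]
eef_rot [3.0947127  1.56962062 1.9757047 ]
wrist_force [ 0.17407233  0.61800398 -0.22087479]
moment [-0.05296321 -0.02433748 -0.00758216]
finger_gap 93.85090932683417
18.8
side 45.05741629840591 287.60071001201516 215.28021827230089 [[-0.95615985 -0.2923345  -0.0172881 ]
 [-0.11494076  0.4289325  -0.89599416]
 [ 0.26934544 -0.85472653 -0.44372918]] [519.30514828 116.74123686 951.31086848]
top 47.28005508083663 277.62051186741957 202.76759074465554 [[-0.01434573 -0.99966914  0.02134986]
 [-0.98577565  0.01056406 -0.16773423]
 [ 0.16745319 -0.02345244 -0.98560104]] [  40.44789426  534.14908814 1199.77086801]
```

View pics/side0.png

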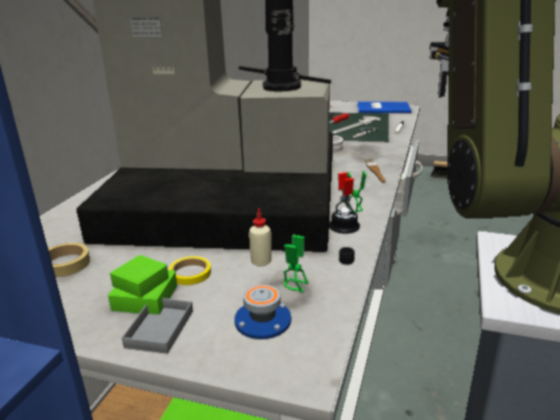

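View pics/top0.png

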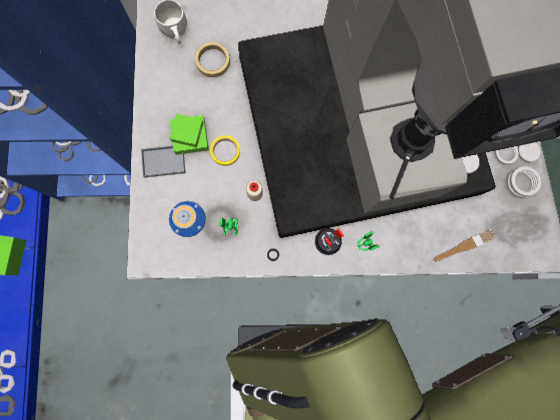

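The side view shows the bearing on the blue base at (263,300) and the red pliers on the rest at (345,190). In the top view these are at (187,219) and (329,240). Green look-alikes stand next to both, at (228,226) and (368,240). Next I measure positions.

```bash
cat > h.py <<'E'
import numpy as np,cv2
def cloud(c):
    h=420;f=h/2/np.tan(np.radians(c["fov_y"])/2)
    z=c["range_z"].astype(float);v,u=np.mgrid[0:420,0:560]
    P=np.stack([(u-c["cx"])*z/f,(v-c["cy"])*z/f,z],-1)
    W=(P-np.array(c["t"]))@np.array(c["R"])
    W[z<=0]=np.nan
    return W
def proj(c,X):
    f=210/np.tan(np.radians(c["fov_y"])/2);p=np.array(c["R"])@np.array(X,float)+c["t"]
    return f*p[0]/p[2]+c["cx"],f*p[1]/p[2]+c["cy"]
E
python3 - <<'E'
import pickle;from h import *
d=pickle.load(open("d0.pkl","rb"))
def st(n,m,W):
    P=W[m];P=P[np.isfinite(P).all(1)]
    print(n,len(P),"med",np.median(P,0).round(1),"lo",np.percentile(P,2,axis=0).round(1),"hi",np.percentile(P,98,axis=0).round(1))
for n in d:
    c=d[n];W=cloud(c);hsv=cv2.cvtColor(c["pixels"],cv2.COLOR_RGB2HSV).astype(int);H,S,V=hsv[...,0],hsv[...,1],hsv[...,2]
    reg=np.zeros((420,560),bool);print(n)
    def box(x0,x1,y0,y1):
        r=np.zeros((420,560),bool);r[y0:y1,x0:x1]=1;return r
    red=((H<8)|(H>172))&(S>150)&(V>60); gr=(H>50)&(H<75)&(S>120); blue=(H>100)&(H<125)&(S>130); 
    B={"side":dict(ax=(225,300,275,340),pl=(325,370,165,205),g1=(275,315,230,295),g2=(345,375,165,215),oil=(245,280,205,270),lp=(335,360,245,268),tape=(165,215,250,290)),
       "top":dict(ax=(160,212,195,245),pl=(310,350,220,260),g1=(212,248,210,245),g2=(350,385,225,255),oil=(243,266,175,203),lp=(264,283,245,265),tape=(205,245,130,170))}[n]
    st("blue base",box(*B["ax"])&blue,W);
    hi=W[...,2]
    st("bearing",box(*B["ax"])&(hi>38)&(hi<75),W)
    st("axle top",box(*B["ax"])&(hi>57)&(hi<75),W)
    st("red",box(*B["pl"])&red,W)
    st("rest hi>20<40",box(*B["pl"])&(hi>22)&(hi<36),W)
    st("g1",box(*B["g1"])&gr,W);st("g2",box(*B["g2"])&gr,W)
    st("oil",box(*B["oil"])&(hi>10),W);st("loupe",box(*B["lp"])&(hi>8),W)
    st("tape",box(*B["tape"])&(H>20)&(H<35)&(S>150),W)
    for nm,q in(("ax",B["ax"]),("pl",B["pl"])):
        im=c["pixels"][q[2]-15:q[3]+15,q[0]-15:q[1]+15,::-1]
        cv2.imwrite(f"pics/z_{n}_{nm}.png",cv2.resize(im,None,fx=6,fy=6,interpolation=2))
t=[cv2.imread(f"pics/z_{n}_{m}.png") for n in("side","top") for m in("ax","pl")]
t=[cv2.resize(i,(400,300)) for i in t]
cv2.imwrite("pics/zoom0.png",np.vstack([np.hstack(t[:2]),np.hstack(t[2:])]))
E
```

```text
side
blue base 1054 med [490.3 297.   11.4] lo [458.1 251.1   4.3] hi [543.3 322.2  14.8]
bearing 881 med [499.4 285.8  52.3] lo [473.3 249.3  40.1] hi [529.5 306.1  59.3]
axle top 98 med [502.8 277.4  58.6] lo [492.1 265.6  57.1] hi [512.8 287.1  60.3]
red 242 med [436.7 -84.5 107.6] lo [ 422.3 -117.6   85.4] hi [455.  -73.9 124. ]
rest hi>20<40 39 med [ 426.4 -187.8   29.9] lo [ 419.  -307.7   22.2] hi [ 516.5 -173.3   35.8]
g1 656 med [479.2 163.5  64.5] lo [464.6  41.9   1.1] hi [526.6 180.7  94.1]
g2 104 med [ 423.8 -191.3   46.1] lo [ 412.  -214.7    1. ] hi [ 448.4 -174.3   93.8]
oil 1777 med [566.7  66.3  65.8] lo [545.7  25.4  12.7] hi [613.5 117.5  95.5]
loupe 207 med [404.4  58.3  19.1] lo [389.7  35.9   9.1] hi [418.4  66.8  26.1]
tape 401 med [671.8 196.   13.5] lo [648.7 139.3   1.9] hi [724.9 216.9  16.3]
top
blue base 445 med [486.5 258.2  12.7] lo [457.1 229.1   6.8] hi [544.5 316.8  18.2]
bearing 477 med [500.7 272.9  55.2] lo [473.3 245.3  46.2] hi [529.7 301.4  64.2]
axle top 139 med [501.8 274.2  59. ] lo [477.2 249.3  57.1] hi [524.1 295.9  65. ]
red 78 med [ 442.1 -108.6  122.2] lo [ 420.6 -118.3   61.7] hi [455.5 -77.1 129.4]
rest hi>20<40 275 med [432.5 -92.9  31.3] lo [ 409.4 -127.6   24.9] hi [476.5 -70.   35.2]
g1 185 med [477.  159.2  49.4] lo [461.3 138.2   1.3] hi [497.8 177.5  97.6]
g2 142 med [ 428.7 -192.2   53.6] lo [ 410.5 -207.6    1.5] hi [ 448.5 -177.8   99.4]
oil 266 med [561.8  93.8  76.4] lo [548.6  76.1  16.2] hi [586.  114.2 107.6]
loupe 74 med [406.3  48.4  25.3] lo [388.5  34.2   9.5] hi [419.4  62.7  30.4]
tape 196 med [676.1 170.3  16.4] lo [647.5 135.3   7. ] hi [723.7 211.3  20.9]
```

View pics/zoom0.png

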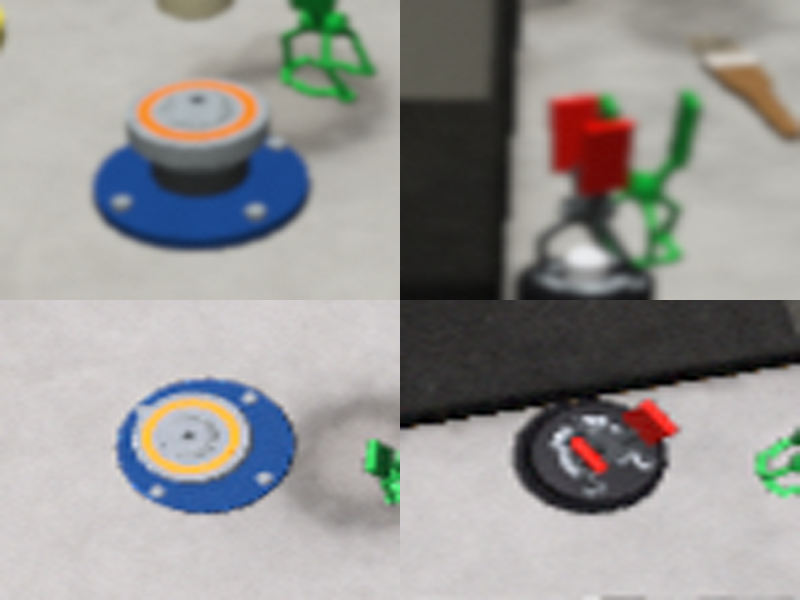

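```bash
cat >> h.py <<'E'
def onplane(c,u,v,z):
    f=210/np.tan(np.radians(c["fov_y"])/2);R=np.array(c["R"]);C=-R.T@np.array(c["t"])
    d=np.stack([(u-c["cx"])/f,(v-c["cy"])/f,np.ones_like(u,float)],-1)@R
    return C+d*((z-C[2])/d[...,2])[...,None]
E
python3 - <<'E'
import pickle;from h import *
d=pickle.load(open("d0.pkl","rb"))
from scipy.optimize import least_squares
for n,bx in (("side",(225,300,275,340)),("top",(160,212,195,245))):
    c=d[n];W=cloud(c);hsv=cv2.cvtColor(c["pixels"],cv2.COLOR_RGB2HSV).astype(int);H,S,V=hsv[...,0],hsv[...,1],hsv[...,2]
    r=np.zeros((420,560),bool);r[bx[2]:bx[3],bx[0]:bx[1]]=1
    m=r&(H>5)&(H<28)&(S>100)
    v,u=np.nonzero(m);print(n,"orange z",np.nanmedian(W[m][:,2]))
    (a,b),(w,h),an=cv2.minAreaRect(np.stack([u,v],1).astype(np.float32)) 
    hull=cv2.convexHull(np.stack([u,v],1).astype(np.int32))[:,0]
    P=onplane(c,hull[:,0].astype(float),hull[:,1].astype(float),54.)
    s=least_squares(lambda q:np.hypot(P[:,0]-q[0],P[:,1]-q[1])-q[2],[500,275,22]);print(" orange fit",s.x.round(1),np.abs(s.fun).max())
    m=r&(H>100)&(H<125)&(S>130);v,u=np.nonzero(m)
    hull=cv2.convexHull(np.stack([u,v],1).astype(np.int32))[:,0]
    for z in(0.,14.):
        P=onplane(c,hull[:,0].astype(float),hull[:,1].astype(float),z)
        s=least_squares(lambda q:np.hypot(P[:,0]-q[0],P[:,1]-q[1])-q[2],[500,275,48],loss="soft_l1");print(" base z",z,s.x.round(1),np.abs(s.fun).max())
# pliers red
c=d["side"];W=cloud(c)
for n,bx in (("side",(325,370,165,205)),("top",(310,350,220,260))):
    c=d[n];W=cloud(c);hsv=cv2.cvtColor(c["pixels"],cv2.COLOR_RGB2HSV).astype(int);H,S,V=hsv[...,0],hsv[...,1],hsv[...,2]
    r=np.zeros((420,560),bool);r[bx[2]:bx[3],bx[0]:bx[1]]=1
    m=(r&((H<8)|(H>172))&(S>140)&(V>60))
    k,l,stt,cen=cv2.connectedComponentsWithStats(m.astype(np.uint8))
    print(n,stt[1:].tolist())
    for i in range(1,k):
        if stt[i,4]<8: continue
        v,u=np.nonzero(l==i)
        print("comp",i)
        for a,b in list(zip(u,v))[::(4 if n=="side" else 1)]: print((int(a),int(b)),W[b,a].round(0).tolist(),int(V[b,a]),end=" ")
        print()
# tester
W=cloud(d["top"])
for lo,hi in((60,100),(100,200),(200,300),(300,500)):
    m=(W[...,2]>lo)&(W[...,2]<hi)&(W[...,0]>350);P=W[m];P=P[(P[:,1]<40)]
    print(lo,hi,np.nanpercentile(P,1,axis=0).round(),np.nanpercentile(P,99,axis=0).round())
E
```

```text
side orange z 52.48545144085926
 orange fit [502.4 276.7  25.7] 0.39682462837116006
 base z 0.0 [504.9 270.8  47.4] 3.9136655018662694
 base z 14.0 [498.3 287.7  46.2] 3.8127408100551534
top orange z 55.0077544494811
 orange fit [501.6 274.4  25. ] 0.5350092607173842
 base z 0.0 [502.1 275.   47. ] 0.9039609951699887
 base z 14.0 [500.2 272.7  46.5] 0.893616707054818
side [[339, 173, 14, 23, 245]]
comp 1
(340, 173) [454.0, -110.0, 123.0] 213 (344, 173) [446.0, -114.0, 122.0] 197 (340, 174) [454.0, -110.0, 121.0] 184 (344, 174) [446.0, -112.0, 121.0] 171 (340, 175) [453.0, -106.0, 120.0] 158 (344, 175) [446.0, -114.0, 118.0] 155 (340, 176) [453.0, -106.0, 118.0] 152 (344, 176) [446.0, -113.0, 116.0] 152 (340, 177) [453.0, -106.0, 115.0] 152 (344, 177) [445.0, -112.0, 114.0] 155 (339, 178) [455.0, -106.0, 113.0] 151 (343, 178) [447.0, -110.0, 112.0] 154 (347, 178) [488.0, -390.0, -3.0] 171 (351, 178) [426.0, -90.0, 122.0] 197 (341, 179) [451.0, -107.0, 110.0] 151 (345, 179) [436.0, -74.0, 125.0] 195 (349, 179) [429.0, -83.0, 122.0] 187 (339, 180) [454.0, -103.0, 109.0] 150 (343, 180) [
[... 4264 characters left out ...]
326, 241) [429.0, -82.0, 99.0] 122 (327, 241) [427.0, -81.0, 127.0] 245 (328, 241) [427.0, -84.0, 124.0] 251 (329, 241) [427.0, -86.0, 127.0] 232 (327, 242) [425.0, -82.0, 120.0] 157 (328, 242) [424.0, -84.0, 126.0] 250 (329, 242) [424.0, -86.0, 130.0] 251 (330, 242) [425.0, -89.0, 122.0] 158 (328, 243) [422.0, -84.0, 124.0] 199 (329, 243) [421.0, -85.0, 131.0] 252 (330, 243) [422.0, -88.0, 127.0] 244 (328, 244) [423.0, -88.0, 87.0] 109 (329, 244) [420.0, -86.0, 124.0] 231 (330, 244) [419.0, -88.0, 127.0] 221 
60 100 [ 449. -498.   74.] [986.  38.  98.]
100 200 [ 437. -468.  101.] [996. -87. 199.]
200 300 [ 506. -358.  203.] [ 958. -100.  297.]
300 500 [ 518. -268.  302.] [ 914. -109.  496.]
```

Run:
```python
import pickle;from h import *
from scipy.spatial.transform import Rotation as Ro
d=pickle.load(open("d0.pkl","rb"))
for n in d:
    W=cloud(d[n]);print(n)
    for z0 in range(60,420,40):
        row=[]
        for y0 in range(-320,60,30):
            m=(W[...,2]>z0)&(W[...,2]<z0+40)&(W[...,1]>y0)&(W[...,1]<y0+30)&(W[...,0]>380)&(W[...,0]<700)
            row.append((y0,int(np.percentile(W[m][:,0],2)),int(m.sum())) if m.sum()>3 else (y0,None))
        print(z0,row)
from cell import read_state
s=read_state();R=Ro.from_euler("xyz",s["eef_rot"]).as_matrix();print(R.round(3))
c=d["top"];hsv=cv2.cvtColor(c["pixels"],cv2.COLOR_RGB2HSV).astype(int)
m=((hsv[...,0]<8)|(hsv[...,0]>172))&(hsv[...,1]>140)&(hsv[...,2]>190)
for bx in((333,345,227,240),(323,333,235,246)):
    r=np.zeros_like(m);r[bx[2]:bx[3],bx[0]:bx[1]]=1
    v,u=np.nonzero(m&r);P=onplane(c,u.astype(float),v.astype(float),127.)[:,:2]
    q=P.mean(0);w=np.linalg.svd(P-q)[2][0];print(len(P),q.round(1),w.round(2),np.ptp(P@w).round(1))
```

```text
side
60 [(-320, 514, 15), (-290, 507, 19), (-260, 504, 25), (-230, 414, 39), (-200, 410, 185), (-170, 487, 518), (-140, 482, 476), (-110, 425, 669), (-80, 437, 588), (-50, 463, 626), (-20, 459, 678), (10, 450, 1017), (40, 488, 1302)]
100 [(-320, None), (-290, None), (-260, 511, 9), (-230, None), (-200, 501, 317), (-170, 542, 1014), (-140, 440, 49), (-110, 420, 105), (-80, 425, 56), (-50, None), (-20, None), (10, None), (40, None)]
140 [(-320, 524, 11), (-290, None), (-260, None), (-230, 505, 13), (-200, 502, 344), (-170, 545, 1043), (-140, 670, 20), (-110, None), (-80, None), (-50, None), (-20, None), (10, None), (40, None)]
180 [(-320, None), (-290, 518, 11), (-260, None), (-230, 505, 6), (-200, 502, 360), (-170, 543, 1088), (-140, 673, 23), (-110, None), (-80, None), (-50, None), (-20, None), (10, None), (40, None)]
220 [(-320, None), (-290, None), (-260, 512, 13), (-230, None), (-200, 501, 366), (-170, 542, 1127), (-140, 673, 41), (-110, None), (-80, None), (-50, None), (-20, None), (10, None), (40, None)]
260 [(-320, 528, 79), (-290, 520, 101), (-260, 516, 209), (-230, 517, 564),
[... 1972 characters left out ...]
(-290, 595, 73), (-260, 580, 227), (-230, 517, 386), (-200, 497, 50), (-170, None), (-140, None), (-110, None), (-80, None), (-50, None), (-20, None), (10, None), (40, None)]
340 [(-320, None), (-290, 604, 6), (-260, 603, 129), (-230, 614, 108), (-200, None), (-170, None), (-140, None), (-110, None), (-80, None), (-50, None), (-20, None), (10, None), (40, None)]
380 [(-320, None), (-290, 601, 4), (-260, 597, 96), (-230, 609, 105), (-200, None), (-170, None), (-140, None), (-110, None), (-80, None), (-50, None), (-20, None), (10, None), (40, None)]
[[-0.     0.9    0.437]
 [ 0.001  0.437 -0.9  ]
 [-1.     0.    -0.001]]
17 [ 448.4 -112.4] [-0.83 -0.55] 18.5
20 [427.6 -82.1] [-0.83 -0.56] 20.4
```

```bash
cat > plan.py <<'E'
import sys,json,numpy as np
from scipy.spatial.transform import Rotation as Ro
from cell import read_state
s=read_state();R=Ro.from_euler("xyz",s["eef_rot"]).as_matrix();p=np.array(s["eef_pos"])
a=R[:,2];print("t",round(s["clock"],2),"pos",p.round(1),"jaw deg",np.degrees(np.arctan2(a[1],a[0])).round(1),"tilt",np.degrees(np.arccos(-R[2,0])).round(2),"gap",round(s["finger_gap"],2),"F",np.round(s["wrist_force"],1),"j",np.round(s["joints"],2))
step=float(sys.argv[1]) if len(sys.argv)>1 else 50
q=p
for w in sys.argv[2:]:
    w=np.array([float(x) for x in w.split(",")]);n=max(1,int(np.ceil(np.linalg.norm(w-q)/step)))
    for i in range(1,n+1): print((R.T@(q+(w-q)*i/n-p)).round(1).tolist())
    q=w; print("--",w)
E
python3 plan.py 55 380,-200,205 400,0,205 502,275.5,205
```

```text
t 0.1 pos [ 240.  -494.6  204.9] jaw deg -64.1 tilt 0.06 gap 93.95 F [-0.9 -0.2  0.3] j [-1.19  0.3   1.52  0.    1.32 -0.07]
[0.0, 42.4, -34.0]
[0.1, 84.8, -68.0]
[0.1, 127.3, -102.0]
[0.1, 169.7, -136.0]
[0.1, 212.1, -169.9]
[0.2, 254.5, -203.9]
-- [ 380. -200.  205.]
[0.2, 280.9, -246.7]
[0.3, 307.2, -289.5]
[0.3, 333.5, -332.3]
[0.4, 359.9, -375.1]
-- [400.   0. 205.]
[0.4, 395.2, -409.0]
[0.4, 430.5, -442.9]
[0.5, 465.9, -476.8]
[0.5, 501.2, -510.7]
[0.5, 536.6, -544.6]
[0.6, 571.9, -578.5]
-- [502.  275.5 205. ]
```

Request:
arm_command(
  series=[
    [80, [0, 42, -34], -2],
    [70, [0, 85, -68], -4],
    [60, [0, 127, -102], -6],
    [50, [0, 170, -136], -8],
    [42, [0, 212, -170], -8],
    [38, [0, 254, -204], -8],
    [38, [0, 281, -247], -8],
    [38, [0, 307, -289], -8],
    [38, [0, 333, -332], -8],
    [38, [0, 360, -375], -8],
    [38, [0, 395, -409], -8],
    [38, [0, 430, -443], -8],
  ],
  newtons=20,
)

```text
clock: 1.6
eef_pos: [433.6, 93.4, 205.5]
eef_rot: [2.738, 1.57, 1.759]
wrist_force: [0.6, -1.0, 0.4]
finger_gap: 38.0
```

```bash
python3 plan.py 50 502,275.5,150 502,275.5,80
```

```text
t 1.6 pos [433.6  93.4 205.5] jaw deg -56.1 tilt 0.05 gap 38.04 F [ 0.6 -1.   0.4] j [0.13 0.06 1.8  0.   1.28 1.11]
[11.1, 31.7, -22.6]
[22.2, 63.3, -45.2]
[33.4, 95.0, -67.8]
[44.5, 126.6, -90.4]
[55.6, 158.3, -113.0]
-- [502.  275.5 150. ]
[90.6, 158.3, -113.0]
[125.6, 158.3, -112.9]
-- [502.  275.5  80. ]
```

Request:
arm_command(
  series=[
    [38, [10, 32, -23], 0],
    [38, [20, 63, -45], 0],
    [38, [30, 95, -68], 0],
    [38, [40, 127, -90], 0],
    [38, [60, 158.3, -113], 0],
    [38, [95, 158.3, -113], 0],
    [38, [115, 158.3, -113], 0],
    [38, [125.5, 158.3, -113], 0],
    [38, [125.5, 158.3, -113], 0],
  ],
)

```text
clock: 2.72
eef_pos: [501.8, 275.4, 79.8]
eef_rot: [-2.641, 1.57, 2.663]
wrist_force: [0.2, 0.3, 0.2]
finger_gap: 37.8
```

```bash
python3 plan.py 50
python3 - <<'E'
from cell import *;import pickle;from h import *
d={}
for n in("side","top"):
    c=camera(n);d[n]=c
    u,v=map(int,proj(c,[502,275,70]));im=c["pixels"][max(0,v-45):v+45,u-55:u+55,::-1].copy()
    cv2.imwrite(f"pics/p1_{n}.png",cv2.resize(im,None,fx=6,fy=6,interpolation=2)[:600,:800])
pickle.dump(d,open("d1.pkl","wb"))
E
```

```text
t 2.73 pos [501.8 275.4  79.8] jaw deg -56.1 tilt 0.06 gap 37.84 F [0.2 0.3 0.2] j [0.44 0.48 1.58 0.   1.08 1.42]
```

View pics/p1_side.png

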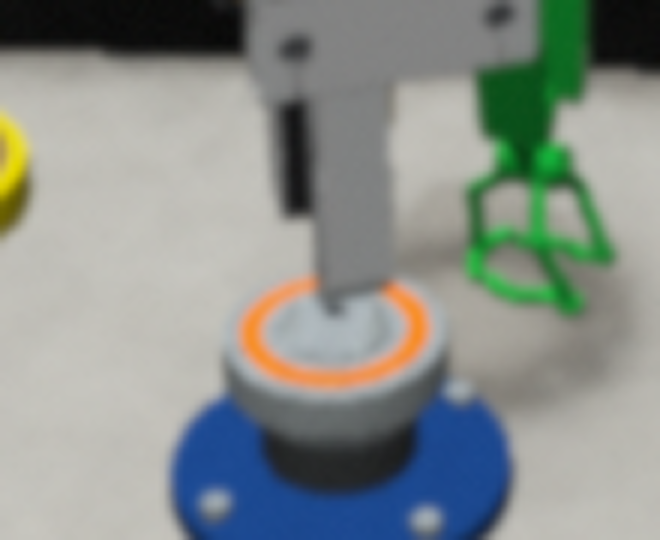

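View pics/p1_top.png

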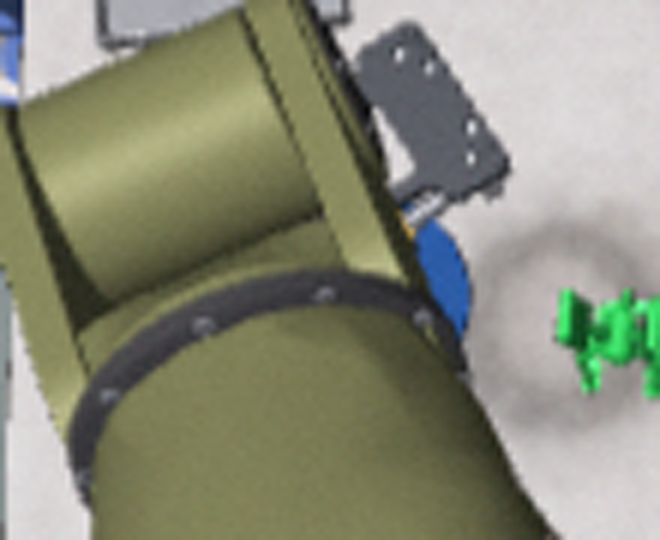

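The side view shows the front finger above the ring at crop (355,290), with the axle between the fingers. The top view is hidden by the arm. Pressing now.

Request:
arm_command(
  series=[
    [38, [15, 0, 0], 0],
    [38, [22, 0, 0], 0],
    [38, [26, 0, 0], 0],
    [38, [29, 0, 0], 0],
    [38, [32, 0, 0], 0],
    [38, [34, 0, 0], 0],
    [38, [35.5, 0, 0], 0],
    [38, [36, 0, 0], 0],
  ],
)

```text
clock: 3.82
eef_pos: [502.3, 275.7, 45.5]
eef_rot: [2.054, 1.569, 1.075]
wrist_force: [-4.8, -2.0, 7.4]
finger_gap: 37.7
```

```bash
python3 plan.py 50
```

```text
t 3.83 pos [502.3 275.7  45.5] jaw deg -56.1 tilt 0.08 gap 37.71 F [-4.8 -2.   7.4] j [0.44 0.53 1.6  0.   1.01 1.42]
```

Request:
arm_command(
  series=[
    [38, [1, 0, 0], 0],
    [38, [2, 0, 0], 0],
    [38, [3, 0, 0], 0],
    [38, [3, 0, 0], 0],
  ],
)

```text
clock: 4.32
eef_pos: [502.4, 275.7, 44.2]
eef_rot: [1.896, 1.569, 0.917]
wrist_force: [-8.8, -3.9, 19.1]
finger_gap: 38.0
```

```bash
python3 plan.py 50; python3 plan.py 50 |cut -c1-60
```

```text
t 4.33 pos [502.4 275.7  44.2] jaw deg -56.1 tilt 0.1 gap 37.99 F [-8.8 -3.9 19.1] j [0.44 0.53 1.6  0.   1.01 1.42]
t 4.33 pos [502.4 275.7  44.2] jaw deg -56.1 tilt 0.1 gap 37
```

Force has risen to 19 N at z = 44.2 mm, so the bearing is against the shoulder. Retracting now and moving toward the pliers.

Request:
arm_command(
  series=[
    [38, [-15, 0, 0], 0],
    [38, [-45, 0, 0], 0],
    [38, [-90, 0, 0], 0],
    [38, [-140, 0, 0], 0],
    [38, [-160, 0, 0], 0],
    [38, [-160, 0, 0], 0],
  ],
)

```text
clock: 5.08
eef_pos: [502.7, 275.8, 206.0]
eef_rot: [1.569, 1.566, 0.59]
wrist_force: [-0.6, 0.0, -0.5]
finger_gap: 38.0
```

```bash
python3 plan.py 55 430,100,200 400,0,205 400,-40,205 438,-97,205
```

```text
t 5.08 pos [502.7 275.8 206. ] jaw deg -56.1 tilt 0.29 gap 38.03 F [-0.6  0.  -0.5] j [0.44 0.35 1.46 0.   1.33 1.42]
[1.3, -39.6, 26.3]
[2.6, -79.2, 52.7]
[3.9, -118.8, 79.0]
[5.2, -158.4, 105.3]
-- [430. 100. 200.]
[2.5, -198.8, 138.5]
[-0.2, -239.1, 171.6]
-- [400.   0. 205.]
[-0.3, -261.4, 204.8]
-- [400. -40. 205.]
[-0.3, -261.5, 239.0]
[-0.3, -261.7, 273.3]
-- [438. -97. 205.]
```

Request:
arm_command(
  series=[
    [40, [0, -40, 26], 0],
    [45, [0, -79, 53], 0],
    [50, [0, -119, 79], 0],
    [55, [0, -158, 105], 0],
    [58, [0, -199, 138], 0],
    [58, [0, -239, 172], 0],
    [58, [0, -261, 205], 0],
    [58, [0, -261.5, 205], 0],
  ],
)

```text
clock: 6.08
eef_pos: [399.5, -41.9, 203.7]
eef_rot: [1.778, 1.567, 0.796]
wrist_force: [-0.5, -1.0, -0.8]
finger_gap: 58.0
```

```bash
python3 plan.py 55 438,-97,205 438,-97,92
python3 - <<'E'
from cell import *;import pickle;from h import *
d={}
t=[]
for n in("side","top"):
    c=camera(n);d[n]=c;W=cloud(c)
    for X in([502,275,50],[438,-97,80]):
        u,v=map(int,proj(c,X));u=min(max(u,45),515);v=min(max(v,34),386)
        t.append(cv2.resize(c["pixels"][v-34:v+34,u-45:u+45,::-1],(400,300),interpolation=2))
    hsv=cv2.cvtColor(c["pixels"],cv2.COLOR_RGB2HSV).astype(int)
    u,v=map(int,proj(c,[502,275,50]));r=np.zeros((420,560),bool);r[v-25:v+25,u-35:u+35]=1
    m=r&(hsv[...,0]>5)&(hsv[...,0]<28)&(hsv[...,1]>100)
    print(n,m.sum(),np.nanmedian(W[m],0))
    vv,uu=np.nonzero(m)
    if len(vv)>10:
        from scipy.optimize import least_squares
        h=cv2.convexHull(np.stack([uu,vv],1).astype(np.int32))[:,0].astype(float);P=onplane(c,h[:,0],h[:,1],44.)
        print(least_squares(lambda q:np.hypot(P[:,0]-q[0],P[:,1]-q[1])-q[2],[500,275,22]).x)
pickle.dump(d,open("d2.pkl","wb"))
cv2.imwrite("pics/p2.png",np.vstack([np.hstack(t[:2]),np.hstack(t[2:])]))
E
```

```text
t 6.08 pos [399.5 -41.9 203.7] jaw deg -56.3 tilt 0.23 gap 58.01 F [-0.5 -1.  -0.8] j [-0.2  -0.04  1.91  0.    1.27  0.78]
[-0.7, 0.7, 33.6]
[-1.3, 1.5, 67.2]
-- [438. -97. 205.]
[36.3, 1.3, 67.2]
[74.0, 1.2, 67.2]
[111.7, 1.0, 67.3]
-- [438. -97.  92.]
side 148 [494.82531377 284.18423851  43.03865691]
[502.63865787 276.27862097  25.50895352]
top 108 [500.60346233 273.61563171  44.92034945]
[501.76818492 274.48018932  25.10089218]
```

View pics/p2.png

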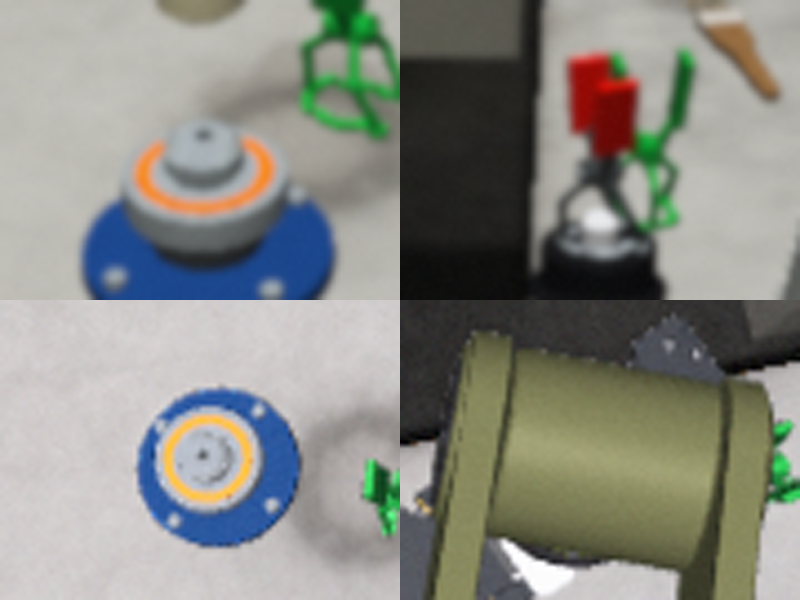

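The views show the bearing home with the axle end standing free above it at crop (205,150), top face at about 44 mm. The red pliers are undisturbed at crop (605,105). Moving over them next.

Request:
arm_command(
  series=[
    [58, [0, 1, 34], 0],
    [58, [0, 1, 67.2], 0],
    [58, [10, 1, 67.2], 0],
    [58, [40, 1, 67.2], 0],
    [58, [56, 1, 67.2], 0],
    [58, [56, 1, 67.2], 0],
  ],
)

```text
clock: 6.92
eef_pos: [437.3, -93.7, 146.6]
eef_rot: [2.506, 1.567, 1.527]
wrist_force: [-0.7, -0.3, 0.8]
finger_gap: 57.8
```

```bash
python3 plan.py 55 438,-97,92
python3 - <<'E'
from cell import *;import pickle;from h import *
c=camera("side");u,v=map(int,proj(c,[438,-97,110]));
cv2.imwrite("pics/p3.png",cv2.resize(c["pixels"][v-45:v+45,u-55:u+55,::-1],None,fx=6,fy=6,interpolation=2))
E
```

```text
t 6.92 pos [437.3 -93.7 146.6] jaw deg -56.1 tilt 0.24 gap 57.78 F [-0.7 -0.3  0.8] j [-0.3   0.13  1.87  0.    1.14  0.68]
[54.5, -1.4, 3.3]
-- [438. -97.  92.]
```

View pics/p3.png

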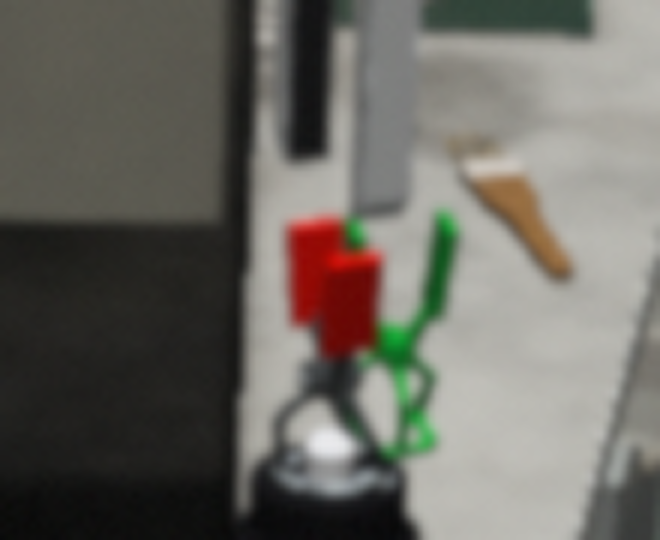

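Run:
```python
from cell import *;import pickle;from h import *
c=camera("side");u0,v0=map(int,proj(c,[438,-97,110]));s=read_state()
p=np.array(s["eef_pos"]);j=np.array([.557,-.83,0]);w=np.array([.83,.557,0])
cr=lambda X:[ (proj(c,X)[0]-(u0-55)+.5)*6, (proj(c,X)[1]-(v0-45)+.5)*6]
for sgn in(-1,1):
  for a in(28.9,41.4):
    for b in(-8,8): print("finger",sgn,a,b,np.round(cr(p+sgn*j*a+w*b)))
q=np.array([438,-97,0])
for sgn in(-1,1):
    for b in(-11,11): print("handle top outer",sgn,b,np.round(cr(q+sgn*j*19.5+w*b+[0,0,128])),"bottom",np.round(cr(q+sgn*j*17+w*b+[0,0,88])))
```

```text
finger -1 28.9 -8 [393. 204.]
finger -1 28.9 8 [351. 210.]
finger -1 41.4 -8 [408. 217.]
finger -1 41.4 8 [365. 222.]
finger 1 28.9 -8 [329. 150.]
finger 1 28.9 8 [289. 155.]
finger 1 41.4 -8 [316. 139.]
finger 1 41.4 8 [276. 144.]
handle top outer -1 -11 [390. 245.] bottom [382. 345.]
handle top outer -1 11 [332. 252.] bottom [326. 353.]
handle top outer 1 -11 [347. 207.] bottom [346. 310.]
handle top outer 1 11 [291. 214.] bottom [291. 318.]
```

```bash
python3 plan.py 55 438.9,-96.4,92
```

```text
t 7.03 pos [438.2 -94.4 148.2] jaw deg -56.1 tilt 0.25 gap 58.13 F [-0.2  0.2  0.6] j [-0.3   0.13  1.87  0.    1.14  0.68]
[28.1, -0.4, 1.1]
[56.1, -0.8, 2.1]
-- [438.9 -96.4  92. ]
```

Request:
arm_command(
  series=[
    [58, [10, 0, 2], 0],
    [58, [25, 0, 2], 0],
    [58, [40, 0, 2], 0],
    [58, [50, 0, 2], 0],
    [58, [56, 0, 2], 0],
    [58, [56, 0, 2], 0],
  ],
)

```text
clock: 7.78
eef_pos: [439.4, -95.8, 91.9]
eef_rot: [1.922, 1.567, 0.943]
wrist_force: [-0.3, -0.0, 1.0]
finger_gap: 58.3
```

```bash
for i in 1 2 3; do python3 plan.py 55 438.9,-96.4,92; done
python3 - <<'E'
from cell import *;import pickle;from h import *
c=camera("side");u,v=map(int,proj(c,[438,-97,110]));
cv2.imwrite("pics/p4.png",cv2.resize(c["pixels"][v-45:v+45,u-55:u+55,::-1],None,fx=6,fy=6,interpolation=2))
E
```

```text
t 7.78 pos [439.4 -95.8  91.9] jaw deg -56.1 tilt 0.24 gap 58.26 F [-0.3 -0.   1. ] j [-0.3   0.22  1.92  0.    1.01  0.68]
[-0.1, -0.7, 0.2]
-- [438.9 -96.4  92. ]
t 7.78 pos [439.4 -95.8  91.9] jaw deg -56.1 tilt 0.24 gap 58.26 F [-0.3 -0.   1. ] j [-0.3   0.22  1.92  0.    1.01  0.68]
[-0.1, -0.7, 0.2]
-- [438.9 -96.4  92. ]
t 7.78 pos [439.4 -95.8  91.9] jaw deg -56.1 tilt 0.24 gap 58.26 F [-0.3 -0.   1. ] j [-0.3   0.22  1.92  0.    1.01  0.68]
[-0.1, -0.7, 0.2]
-- [438.9 -96.4  92. ]
```

View pics/p4.png

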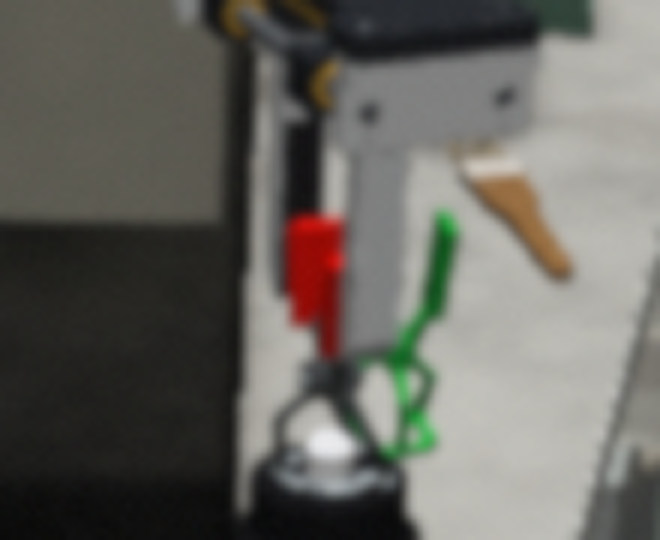

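The near handle at crop (335,300) is behind the near finger and the far handle at (312,270) is in front of the far finger, so both lie between the fingers. Squeezing.

Request:
arm_command(
  series=[
    [45, [0, 0, 0], 0],
    [38, [0, 0, 0], 0],
    [34, [0, 0, 0], 0],
    [30, [0, 0, 0], 0],
    [25, [0, 0, 0], 0],
    [20, [0, 0, 0], 0],
    [20, [0, 0, 0], 0],
    [20, [0, 0, 0], 0],
  ],
  newtons=35,
)

```text
clock: 8.82
eef_pos: [439.9, -96.1, 92.5]
eef_rot: [1.597, 1.566, 0.618]
wrist_force: [1.5, -3.0, 6.0]
finger_gap: 29.4
```

```bash
python3 plan.py 55
python3 - <<'E'
from cell import *;import pickle;from h import *
c=camera("side");u,v=map(int,proj(c,[438,-97,110]));
cv2.imwrite("pics/p5.png",cv2.resize(c["pixels"][v-45:v+45,u-55:u+55,::-1],None,fx=6,fy=6,interpolation=2))
E
```

```text
t 8.82 pos [439.9 -96.1  92.5] jaw deg -56.1 tilt 0.28 gap 29.37 F [ 1.5 -3.   6. ] j [-0.3   0.22  1.92  0.    1.01  0.68]
```

View pics/p5.png

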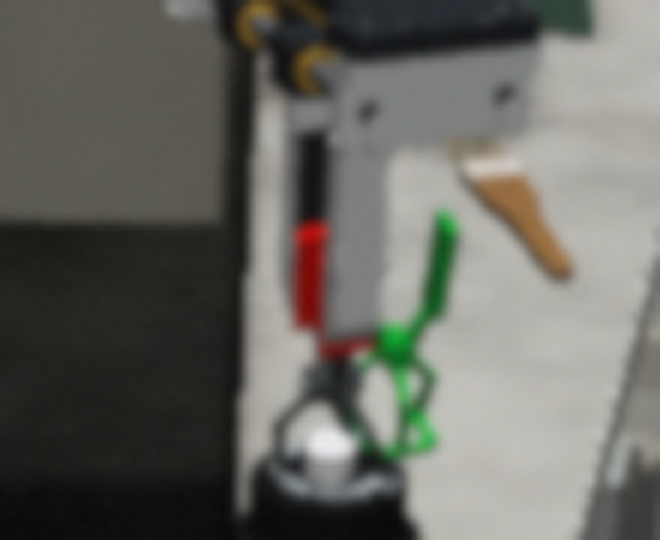

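The opening is 29.4 mm, so the pliers are at their stop. Lifting straight up.

Request:
arm_command(
  series=[
    [20, [-5, 0, 0], 0],
    [20, [-12, 0, 0], 0],
    [20, [-25, 0, 0], 0],
    [20, [-45, 0, 0], 0],
    [20, [-70, 0, 0], 0],
    [20, [-90, 0, 0], 0],
    [20, [-100, 0, 0], 0],
    [20, [-100, 0, 0], 0],
    [20, [-100, 0, 0], 0],
    [20, [-100, 0, 0], 0],
  ],
)

```text
clock: 10.12
eef_pos: [439.2, -96.3, 191.9]
eef_rot: [1.8, 1.567, 0.821]
wrist_force: [0.1, 0.9, -1.0]
finger_gap: 28.5
```

```bash
python3 plan.py 55 400,-40,195 400,0,195 440,130,195 502.2,275.4,195
python3 - <<'E'
from cell import *;import pickle;from h import *
c=camera("side");u,v=map(int,proj(c,[438,-97,180]));v=max(v,45)
cv2.imwrite("pics/p6.png",cv2.resize(c["pixels"][v-45:v+55,u-55:u+55,::-1],None,fx=6,fy=6,interpolation=2))
E
```

```text
t 10.12 pos [439.2 -96.3 191.9] jaw deg -56.1 tilt 0.24 gap 28.5 F [ 0.1  0.9 -1. ] j [-0.3   0.09  1.81  0.    1.24  0.68]
[-1.5, -0.6, -34.3]
[-3.0, -1.2, -68.6]
-- [400. -40. 195.]
[-2.9, 21.2, -101.8]
-- [400.   0. 195.]
[-2.7, 56.4, -130.4]
[-2.5, 91.6, -158.9]
[-2.4, 126.9, -187.4]
-- [440. 130. 195.]
[-2.1, 171.1, -216.1]
[-1.9, 215.3, -244.7]
[-1.7, 259.6, -273.4]
-- [502.2 275.4 195. ]
```

View pics/p6.png

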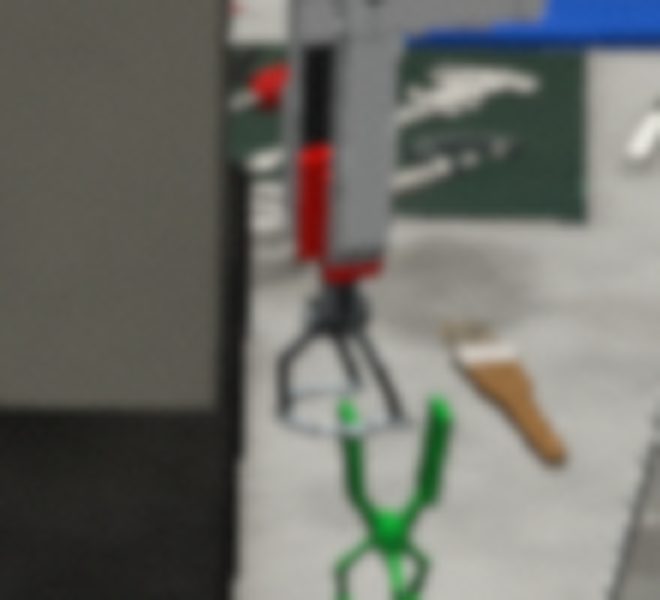

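The pliers hang upright with the circlip at crop (345,410), clear of the rest. Transferring them to the axle.

Request:
arm_command(
  series=[
    [20, [-2, 0, -20], 0],
    [20, [-2, 0, -45], 0],
    [20, [-3, 0, -69], 0],
    [20, [-3, 21, -102], 0],
    [20, [-3, 45, -121], 0],
    [20, [-3, 68, -140], 0],
    [20, [-3, 92, -159], 0],
    [20, [-2, 127, -187], 0],
    [20, [-2, 160, -209], 0],
    [20, [-2, 193, -230], 0],
    [20, [-2, 226, -252], 0],
    [20, [-2, 245, -264], 0],
  ],
)

```text
clock: 11.68
eef_pos: [494.6, 261.5, 195.1]
eef_rot: [1.893, 1.567, 0.915]
wrist_force: [-0.1, -1.0, -1.2]
finger_gap: 28.9
```

```bash
python3 plan.py 25 502.2,275.4,165 502.2,275.4,140
```

```text
t 11.68 pos [494.6 261.5 195.1] jaw deg -56.0 tilt 0.22 gap 28.94 F [-0.1 -1.  -1.2] j [0.42 0.33 1.51 0.   1.3  1.4 ]
[15.1, 7.0, -3.6]
[30.1, 14.0, -7.2]
-- [502.2 275.4 165. ]
[55.1, 13.9, -7.2]
-- [502.2 275.4 140. ]
```

Request:
arm_command(
  series=[
    [20, [10, 7, -4], 0],
    [20, [30, 14, -7.2], 0],
    [20, [48, 14, -7.2], 0],
    [20, [55, 14, -7.2], 0],
    [20, [55, 14, -7.2], 0],
  ],
)

```text
clock: 12.3
eef_pos: [502.1, 275.0, 139.7]
eef_rot: [2.012, 1.568, 1.034]
wrist_force: [-0.6, -2.1, -1.4]
finger_gap: 28.9
```

```bash
python3 plan.py 55
python3 - <<'E'
from cell import *;import pickle;from h import *
d={}
for n in("side","top"):
    c=camera(n);d[n]=c;u,v=map(int,proj(c,[502,275,80]))
    print(n,u-50,v-40)
    cv2.imwrite(f"pics/p7{n}.png",cv2.resize(c["pixels"][v-40:v+35,u-50:u+50,::-1],None,fx=8,fy=8,interpolation=2))
pickle.dump(d,open("d3.pkl","wb"))
E
```

```text
t 12.3 pos [502.1 275.  139.7] jaw deg -56.1 tilt 0.17 gap 28.91 F [-0.6 -2.1 -1.4] j [0.44 0.41 1.53 0.   1.2  1.41]
side 211 240
top 131 174
```

View pics/p7side.png

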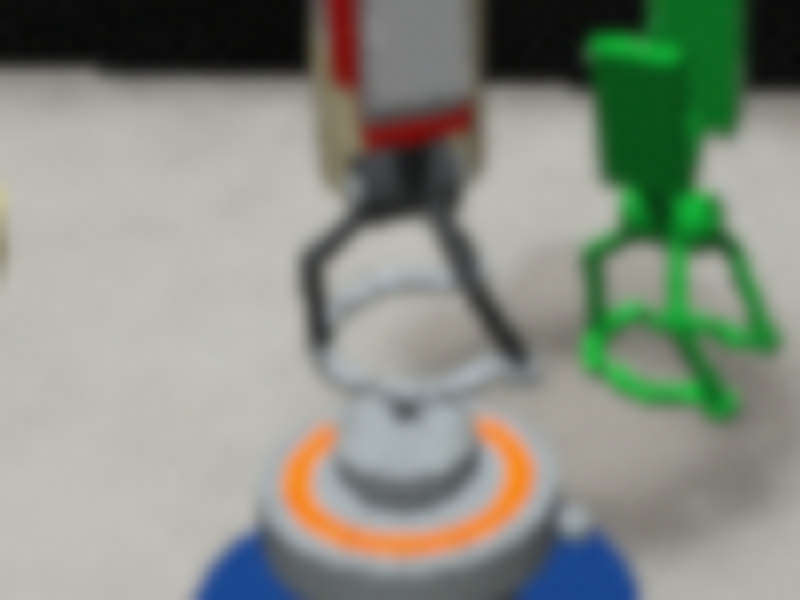

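View pics/p7top.png

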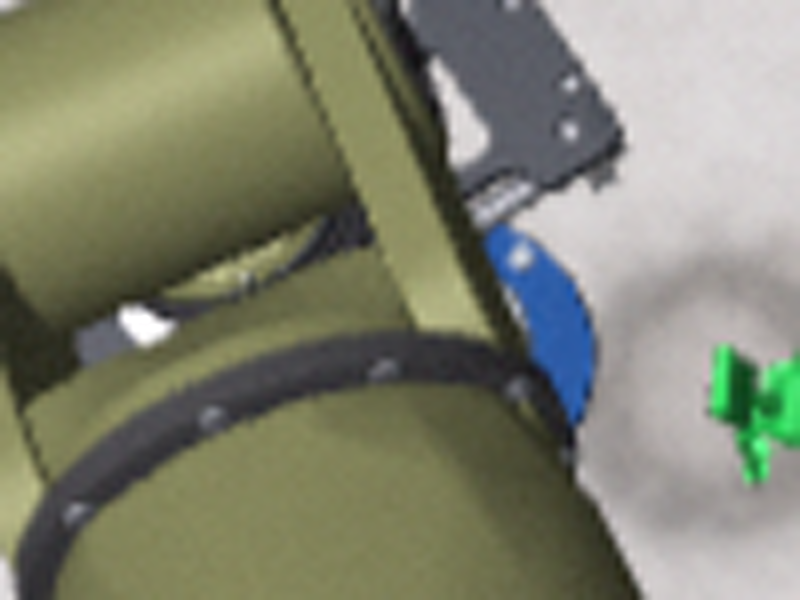

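```bash
cat > ov.py <<'E'
import pickle,sys;from h import *
def ov(c,items,u0,v0,w,h,k,fn):
    im=cv2.resize(c["pixels"][v0:v0+h,u0:u0+w,::-1],None,fx=k,fy=k,interpolation=2)
    for (x,y,z,r,col) in items:
        a=np.linspace(0,2*np.pi,90)
        pts=[[(proj(c,[x+r*np.cos(t),y+r*np.sin(t),z])[0]-u0+.5)*k,(proj(c,[x+r*np.cos(t),y+r*np.sin(t),z])[1]-v0+.5)*k] for t in a]
        cv2.polylines(im,[np.array(pts,np.int32)],True,col,1)
    cv2.imwrite(fn,im)
E
python3 - <<'E'
from ov import *
c=pickle.load(open("d3.pkl","rb"))["side"]
X,Y=502.6,276.3
ov(c,[(X,Y,60,10.5,(255,0,255)),(X,Y,55,15,(255,0,255)),(X,Y,44,31,(255,0,255)),(502.1,275,81,16.5,(0,0,255)),(502.1,275,81,20,(0,0,255)),(502.1,275,84,16.5,(0,200,255))],211,240,100,75,8,"pics/p8.png")
E
```

```text
(no output)
```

View pics/p8.png

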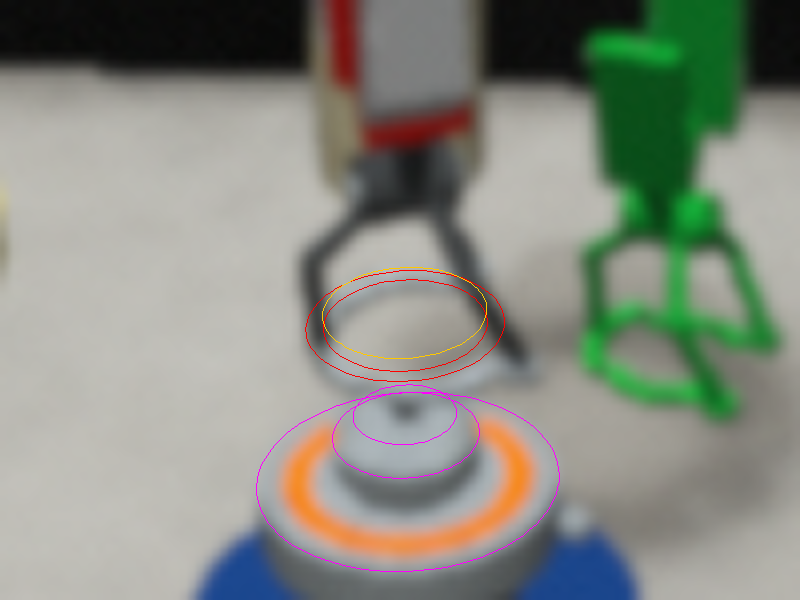

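Run:
```python
import pickle;from h import *
c=pickle.load(open("d3.pkl","rb"))["side"];W=cloud(c)
x=211;y=240
for a,b in [(340,370),(360,382),(380,388),(400,392),(420,392),(440,388),(470,380),(490,372),(525,368),(350,300),(370,288),(400,284),(420,284),(440,288),(320,345),(315,280),(520,355)]:
    u,v=x+a//8,y+b//8;print((a,b),c["pixels"][v,u].tolist(),W[v,u].round(1).tolist(),"up",W[v-1,u].round(0).tolist(),"dn",W[v+1,u].round(0).tolist())
# fingertip & handle, pivot
for a,b in [(415,90),(415,110),(415,130),(410,170),(340,40)]:
    u,v=x+a//8,y+b//8;print((a,b),c["pixels"][v,u].tolist(),W[v,u].round(1).tolist())
```

```text
(340, 370) [164, 171, 174] [510.3, 290.9, 78.5] up [511.0, 288.0, 79.0] dn [509.0, 294.0, 79.0]
(360, 382) [158, 163, 164] [504.6, 292.6, 78.8] up [550.0, 180.0, -2.0] dn [503.0, 296.0, 79.0]
(380, 388) [151, 156, 157] [500.3, 295.0, 79.3] up [545.0, 182.0, -2.0] dn [500.0, 296.0, 78.0]
(400, 392) [138, 145, 148] [495.4, 294.9, 78.2] up [496.0, 293.0, 79.0] dn [496.0, 295.0, 76.0]
(420, 392) [139, 147, 150] [491.2, 297.0, 80.4] up [493.0, 291.0, 78.0] dn [492.0, 296.0, 78.0]
(440, 388) [151, 158, 160] [488.0, 291.9, 79.5] up [489.0, 289.0, 80.0] dn [488.0, 293.0, 78.0]
(470, 380) [163, 171, 175] [483.5, 290.5, 81.3] up [486.0, 284.0, 79.0] dn [484.0, 289.0, 78.0]
(490, 372) [151, 157, 158] [480.7, 284.1, 79.5] up [482.0, 281.0, 79.0] dn [481.0, 283.0, 77.0]
(525, 368) [114, 119, 121] [474.4, 283.0, 79.9] up [475.0, 281.0, 81.0] dn [474.0, 284.0, 78.0]
(350, 300) [155, 161, 162] [517.8, 266.1, 78.5] up [518.0, 265.0, 80.0] dn [517.0, 268.0, 78.0]
(370, 288) [154, 160, 160] [514.4, 261.2, 78.0] up [514.0, 262.0, 80.0] dn [514.0, 263.0, 77.0]
(400, 284) [150, 155, 155] [508.8, 257.3, 78.4] up [509.0, 256.0, 79.0] dn [508.0, 258.0, 77.0]
(420, 284) [149, 153, 154] [504.8, 258.6, 80.0] up [506.0, 254.0, 79.0] dn [506.0, 257.0, 77.0]
(440, 288) [149, 151, 148] [499.9, 257.9, 78.4] up [501.0, 256.0, 79.0] dn [542.0, 146.0, -2.0]
(320, 345) [105, 110, 110] [515.9, 285.0, 79.4] up [515.0, 287.0, 83.0] dn [515.0, 286.0, 78.0]
(315, 280) [70, 70, 68] [515.4, 288.3, 96.8] up [516.0, 287.0, 98.0] dn [516.0, 287.0, 94.0]
(520, 355) [82, 84, 84] [474.8, 281.4, 82.6] up [475.0, 281.0, 84.0] dn [475.0, 281.0, 81.0]
(415, 90) [121, 122, 122] [489.6, 297.9, 150.1]
(415, 110) [95, 89, 88] [490.5, 296.0, 145.4]
(415, 130) [114, 19, 17] [494.0, 287.5, 134.6]
(410, 170) [25, 28, 27] [496.3, 282.5, 122.3]
(340, 40) [120, 25, 22] [514.0, 272.4, 142.8]
```

```bash
cat > ring.py <<'E'
from ov import *
from scipy.optimize import least_squares
def ring(c,zc,z0,z1,ctr,show=True):
    W=cloud(c);hsv=cv2.cvtColor(c["pixels"],cv2.COLOR_RGB2HSV).astype(int)
    r=np.hypot(W[...,0]-ctr[0],W[...,1]-ctr[1])
    m=(W[...,2]>z0)&(W[...,2]<z1)&(r<24)&(r>10)&(hsv[...,2]>125)&(hsv[...,1]<50)
    P=W[m];s=least_squares(lambda q:np.hypot(P[:,0]-q[0],P[:,1]-q[1])-q[2],[ctr[0],ctr[1],18],loss="soft_l1")
    print("ring",len(P),"c",s.x.round(2),"rms",np.sqrt((s.fun**2).mean()).round(2),"z med",np.median(P[:,2]).round(1),"z pct95",np.percentile(P[:,2],90).round(1))
    A=np.c_[P[:,:2]-s.x[:2],np.ones(len(P))];k=np.linalg.lstsq(A,P[:,2],rcond=None)[0];print("tilt slopes",k.round(3))
    return P,s.x
if __name__=="__main__":
    c=pickle.load(open("d3.pkl","rb"))["side"]
    P,q=ring(c,79,75,83,(500,276))
    for n in("d2.pkl","d1.pkl"):
        c2=pickle.load(open(n,"rb"))["side"];W=cloud(c2)
        r=np.hypot(W[...,0]-502,W[...,1]-276)
        m=(W[...,2]>57)&(W[...,2]<63)&(r<14);print("axle top pts",m.sum(),np.median(W[m],0))
    X,Y=502.6,276.3
    ov(c,[(X,Y,60,10.5,(255,0,255)),(X,Y,55,15,(255,0,255)),(X,Y,44,31,(255,0,255)),(q[0],q[1],77,16.5,(0,0,255)),(q[0],q[1],77,19.5,(0,0,255)),(q[0],q[1],80,16.5,(0,200,255))],211,240,100,75,8,"pics/p9.png")
E
python3 ring.py
```

```text
ring 125 c [499.38 275.14  20.02] rms 1.66 z med 78.6 z pct95 79.9
tilt slopes [-5.0000e-03 -1.3000e-02  7.8685e+01]
axle top pts 95 [502.41079115 277.05840939  58.39848896]
axle top pts 82 [502.39312096 278.06138921  58.5333139 ]
```

View pics/p9.png

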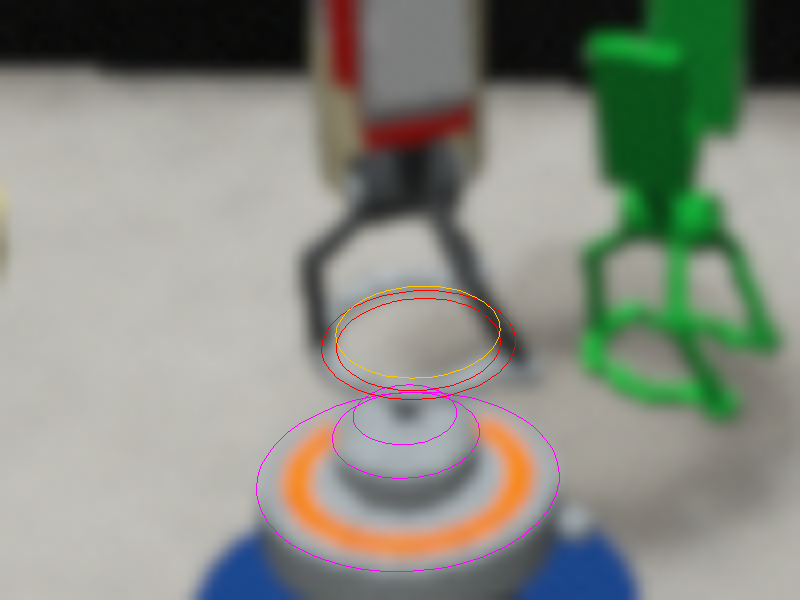

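Run:
```python
from ring import *
c=pickle.load(open("d3.pkl","rb"))["side"];W=cloud(c)
w=np.array([.83,.557]);j=np.array([.557,-.83])
ctr=np.array([501.3,274.5]);D=W[...,:2]-ctr;a=D@w;b=D@j;V=c["pixels"].max(2)
m=(W[...,2]>75.5)&(W[...,2]<82)&(np.hypot(a,b)<30)
v,u=np.nonzero(m)
th=np.degrees(np.arctan2(b[m],a[m]));r=np.hypot(a[m],b[m])
for k in range(-180,180,15):
    q=(th>=k)&(th<k+15)
    if q.sum(): print(k,q.sum(),"r",np.percentile(r[q],[5,50,95]).round(1),"z",np.median(W[m][q,2]).round(1),"V",np.median(V[m][q]))
for i,ct in enumerate([(501.3,274.5),(500.3,275.2)]):
    ov(c,[(*ct,80,16.5,(0,200,255)),(*ct,77,16.5,(0,0,255)),(*ct,77,20,(0,0,255)),(*ct,80,20,(0,200,255))],235,262,50,37,8,f"pics/q{i}.png")
a=[cv2.imread(f"pics/q{i}.png") for i in(0,1)];cv2.imwrite("pics/q.png",np.vstack(a))
```

```text
-150 4 r [26.7 28.4 29.2] z 79.3 V 132.0
-135 22 r [19.3 25.6 28.5] z 79.1 V 137.0
-120 7 r [19.4 22.2 23.1] z 78.8 V 153.0
-105 11 r [19.4 21.9 24.1] z 79.0 V 160.0
-90 12 r [19.2 22.2 24.2] z 78.4 V 153.5
-75 10 r [18.1 20.1 21.1] z 78.0 V 148.0
-60 7 r [16.9 20.5 21.9] z 78.4 V 153.0
-45 9 r [17.3 20.8 21.7] z 78.6 V 158.0
-30 7 r [17.4 19.6 21.2] z 78.6 V 160.0
-15 7 r [17.5 19.9 20.9] z 78.9 V 132.0
0 2 r [15.8 15.9 16.1] z 78.2 V 135.0
15 2 r [15.8 16.  16.2] z 79.3 V 117.5
30 4 r [15.3 16.7 17.8] z 79.0 V 142.5
45 3 r [17.2 19.6 19.9] z 78.1 V 151.0
60 8 r [16.5 18.  21.2] z 78.5 V 166.5
75 10 r [16.9 18.9 22.3] z 78.8 V 173.0
90 8 r [17.6 19.2 20.2] z 78.4 V 167.0
105 9 r [16.5 19.4 20.8] z 79.0 V 154.0
120 8 r [16.8 18.4 19.6] z 79.4 V 152.0
135 3 r [24.3 26.1 28.8] z 79.6 V 143.0
```

View pics/q.png

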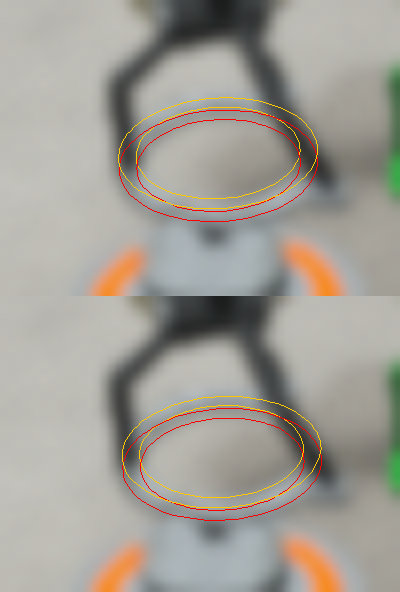

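The side view shows the circlip at crop (410,340), about 17 mm above the axle end. It needs about +1.5 mm along tool y. The top view is hidden by the arm. I'll make the shift and lower partway.

Request:
arm_command(
  series=[
    [20, [0, 1.5, 0], 0],
    [20, [6, 1.5, 0], 0],
    [20, [12, 1.5, 0], 0],
    [20, [15, 1.5, 0], 0],
    [20, [15, 1.5, 0], 0],
  ],
)

```text
clock: 13.02
eef_pos: [503.7, 276.2, 125.4]
eef_rot: [1.863, 1.567, 0.885]
wrist_force: [-0.0, 0.2, -1.1]
finger_gap: 28.6
```

```bash
python3 plan.py 55
python3 - <<'E'
from cell import *
from ring import *
c=camera("side");pickle.dump({"side":c},open("d4.pkl","wb"))
im=c["pixels"][272:327,223:303,::-1];cv2.imwrite("pics/p10.png",cv2.resize(im,None,fx=10,fy=10,interpolation=2))
W=cloud(c);V=c["pixels"].max(2)
w=np.array([.83,.557]);j=np.array([.557,-.83]);ctr=np.array([502.4,276.3]);D=W[...,:2]-ctr;a=D@w;b=D@j
m=(W[...,2]>60.5)&(W[...,2]<67)&(np.hypot(a,b)<30)&(np.hypot(a,b)>12)
th=np.degrees(np.arctan2(b[m],a[m]));r=np.hypot(a[m],b[m])
for k in range(-180,180,30):
    q=(th>=k)&(th<k+30)
    if q.sum(): print(k,q.sum(),"r",np.percentile(r[q],[5,50,95]).round(1),"z",np.median(W[m][q,2]).round(1))
E
```

```text
t 13.03 pos [503.7 276.2 125.4] jaw deg -56.0 tilt 0.23 gap 28.59 F [-0.   0.2 -1.1] j [0.44 0.43 1.54 0.   1.17 1.41]
-150 24 r [17.9 25.5 28.9] z 64.4
-120 18 r [18.6 20.7 24.4] z 64.5
-90 21 r [16.8 20.4 23.3] z 64.1
-60 14 r [15.8 18.7 20.9] z 63.9
-30 17 r [17.1 19.2 21. ] z 64.1
0 1 r [16.7 16.7 16.7] z 66.1
30 10 r [16.8 18.  20.6] z 64.4
60 17 r [17.5 19.2 23. ] z 64.4
90 19 r [17.8 21.  24.5] z 64.6
120 9 r [19.9 21.7 27.6] z 64.1
```

View pics/p10.png

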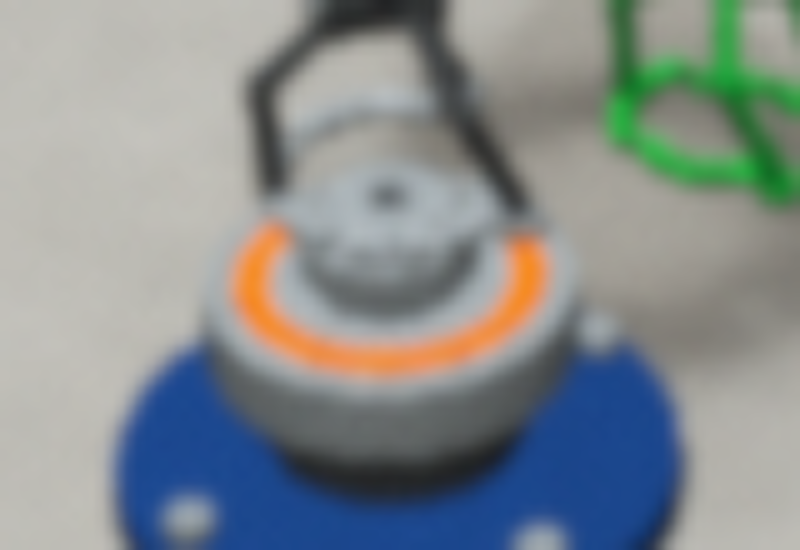

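The circlip is centred: radii are about 20 mm on both sides, and the axle's centre mark at crop (385,195) agrees with the ring. Its underside is at about 62 mm. Lowering slowly.

Request:
arm_command(
  series=[
    [20, [2, 0, 0], 0],
    [20, [4, 0, 0], 0],
    [20, [6, 0, 0], 0],
    [20, [8, 0, 0], 0],
    [20, [10, 0, 0], 0],
    [20, [10, 0, 0], 0],
  ],
)

```text
clock: 13.82
eef_pos: [503.8, 276.2, 115.5]
eef_rot: [1.851, 1.567, 0.873]
wrist_force: [0.6, -0.8, -1.6]
finger_gap: 29.0
```

```bash
python3 plan.py 55
python3 - <<'E'
from cell import *
from ring import *
c=camera("side");pickle.dump({"side":c},open("d5.pkl","wb"))
im=c["pixels"][272:327,223:303,::-1];cv2.imwrite("pics/p11.png",cv2.resize(im,None,fx=10,fy=10,interpolation=2))
print(read_state()["wrist_force"],read_state()["eef_pos"])
E
```

```text
t 13.82 pos [503.8 276.2 115.5] jaw deg -56.0 tilt 0.24 gap 28.99 F [ 0.6 -0.8 -1.6] j [0.44 0.44 1.55 0.   1.15 1.41]
[-0.70459557 -0.68641494 -1.71862411] [503.83586956 276.23642624 115.62692592]
```

View pics/p11.png

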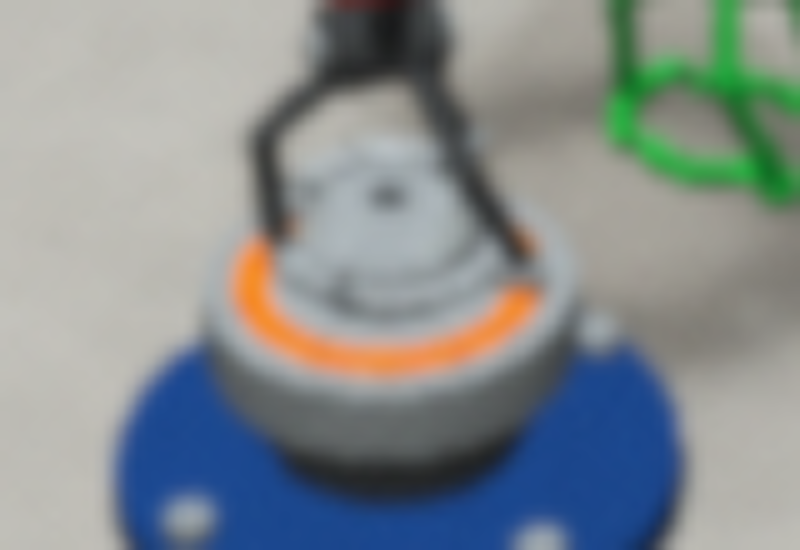

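The ring passed over the axle end with no contact force. Lowering further, toward contact with the bearing.

Request:
arm_command(
  series=[
    [20, [2, 0, 0], 0],
    [20, [4, 0, 0], 0],
    [20, [6, 0, 0], 0],
    [20, [7, 0, 0], 0],
    [20, [7, 0, 0], 0],
  ],
)

```text
clock: 14.5
eef_pos: [503.8, 276.3, 108.5]
eef_rot: [1.832, 1.567, 0.854]
wrist_force: [-0.2, 0.0, -1.3]
finger_gap: 28.9
```

```bash
cat > look.py <<'E'
from cell import *
from ring import *
import sys
print(read_state()["wrist_force"].round(1),read_state()["eef_pos"].round(1),read_state()["finger_gap"])
c=camera("side");pickle.dump({"side":c},open(sys.argv[1]+".pkl","wb"))
im=c["pixels"][265:320,223:303,::-1];cv2.imwrite(f"pics/{sys.argv[1]}.png",cv2.resize(im,None,fx=10,fy=10,interpolation=2))
z0,z1=map(float,sys.argv[2:4]);W=cloud(c)
w=np.array([.83,.557]);j=np.array([.557,-.83]);ctr=np.array([502.4,276.3]);D=W[...,:2]-ctr;a=D@w;b=D@j
R=np.hypot(a,b);m=(W[...,2]>z0)&(W[...,2]<z1)&(R<30)&(R>16)
th=np.degrees(np.arctan2(b[m],a[m]));r=R[m]
for k in range(-180,180,30):
    q=(th>=k)&(th<k+30)
    if q.sum(): print(k,q.sum(),"r",np.percentile(r[q],[5,50,95]).round(1),"z",np.percentile(W[m][q,2],[50,90]).round(1))
m=(R>27)&(R<30)&(W[...,2]>35)&(W[...,2]<50);print("bearing z",np.median(W[m][:,2]))
E
python3 look.py p12 43.5 52
```

```text
[-0.2  0.  -1.3] [503.8 276.3 108.5] 28.89612862563578
-180 1 r [17.1 17.1 17.1] z [43.6 43.6]
-150 27 r [19.3 26.1 29. ] z [47.9 50.4]
-120 25 r [18.  21.5 26.2] z [46.5 48.6]
-90 32 r [18.6 21.2 28. ] z [46.8 48.4]
-60 23 r [17.3 20.  24.5] z [45.8 47.5]
-30 28 r [16.9 20.1 27.3] z [47.  50.6]
0 7 r [17.7 25.7 29.3] z [43.8 46.5]
30 5 r [16.8 21.2 29.4] z [47.7 47.9]
60 3 r [23.1 28.4 28.7] z [43.8 46.5]
120 8 r [23.7 25.9 28.6] z [48.1 49.8]
150 6 r [22.5 25.4 28.2] z [43.7 44.3]
bearing z 41.73461255512508
```

View pics/p12.png

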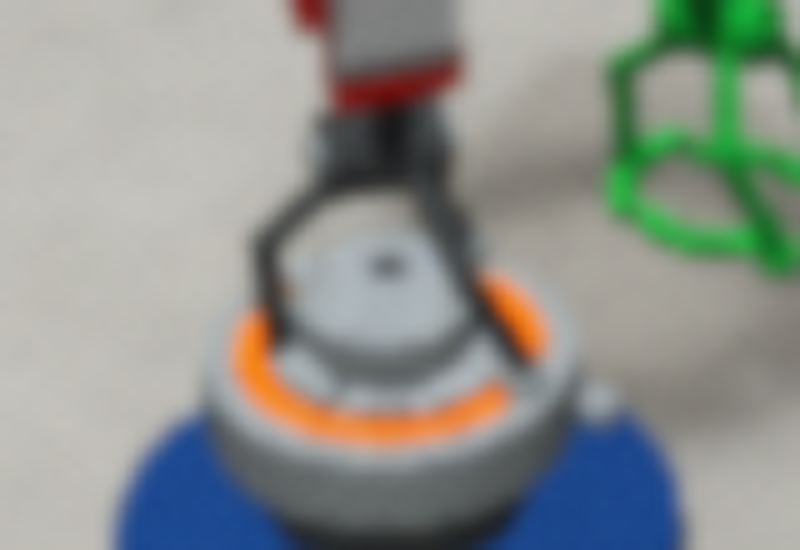

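Request:
arm_command(
  series=[
    [20, [0.5, 0, 0], 0],
    [20, [1, 0, 0], 0],
    [20, [1, 0, 0], 0],
  ],
)

```text
clock: 14.92
eef_pos: [503.8, 276.3, 107.6]
eef_rot: [1.825, 1.566, 0.847]
wrist_force: [-0.9, 0.1, -1.3]
finger_gap: 28.9
```

Request:
arm_command(
  series=[
    [20, [0.5, 0, 0], 0],
    [20, [0.5, 0, 0], 0],
  ],
)

```text
clock: 15.18
eef_pos: [503.8, 276.3, 107.1]
eef_rot: [1.827, 1.567, 0.849]
wrist_force: [-0.4, 0.0, -1.5]
finger_gap: 28.8
```

Request:
arm_command(
  series=[
    [20, [0.5, 0, 0], 0],
    [20, [0.5, 0, 0], 0],
  ],
)

```text
clock: 15.42
eef_pos: [503.9, 276.3, 106.8]
eef_rot: [1.802, 1.566, 0.824]
wrist_force: [-0.7, -0.9, 0.8]
finger_gap: 28.8
```

Request:
arm_command(
  series=[
    [20, [0.4, 0, 0], 0],
    [20, [0.4, 0, 0], 0],
  ],
)

```text
clock: 15.68
eef_pos: [504.0, 276.3, 106.7]
eef_rot: [1.777, 1.566, 0.799]
wrist_force: [-1.3, -2.0, 5.8]
finger_gap: 28.9
```

```bash
python3 look.py p13 43.5 52
python3 - <<'E'
import pickle;from ring import *
c=pickle.load(open("p13.pkl","rb"))["side"];cv2.imwrite("pics/full13.png",c["pixels"][:,:,::-1])
E
```

```text
[-1.3 -2.   5.8] [504.  276.3 106.7] 28.90433386864454
-180 6 r [22.4 24.6 27.7] z [43.7 44.3]
-150 27 r [19.1 25.8 29.1] z [46.5 49.8]
-120 25 r [17.4 21.7 26.1] z [44.9 47.1]
-90 25 r [17.7 21.  24.3] z [45.3 46.6]
-60 22 r [16.5 20.9 25. ] z [44.8 46.7]
-30 23 r [16.7 19.7 22.2] z [45.8 50.7]
0 9 r [17.4 22.6 27.9] z [44.7 49.3]
30 7 r [18.  21.5 26.7] z [44.6 45.4]
60 2 r [25.3 26.8 28.2] z [43.8 44. ]
120 8 r [24.3 26.3 28.9] z [46.  49.4]
150 7 r [21.  27.6 29.4] z [43.7 44.1]
bearing z 41.742623906871735
```

View pics/p13.png

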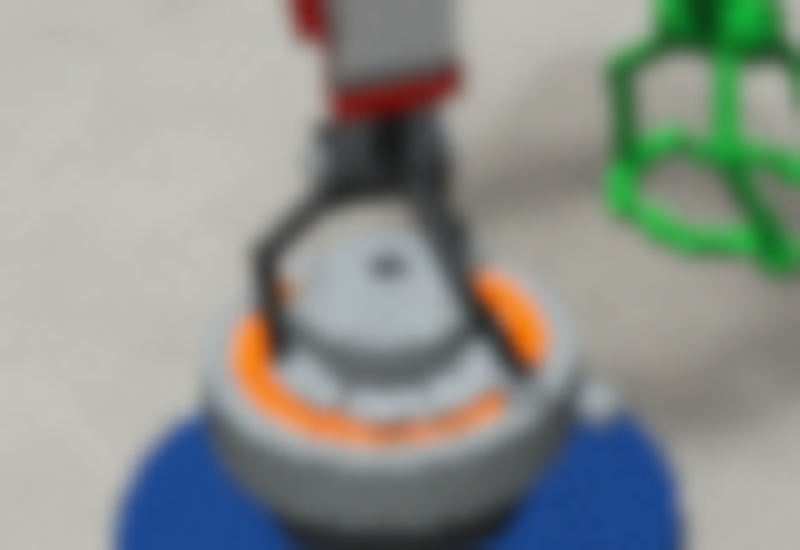

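View pics/full13.png

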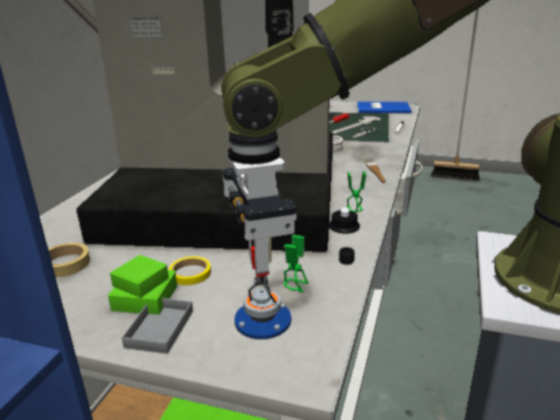

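Contact with the bearing gives about 7 N, the ring lies flat round the axle, and the fingers are still at the stop. Handing in.

```bash
python3 plan.py; python3 -c "
from cell import *
sign_off()"
```

```text
t 15.72 pos [504.  276.3 106.7] jaw deg -56.0 tilt 0.28 gap 28.65 F [-2.8 -1.3  6.1] j [0.44 0.45 1.56 0.   1.13 1.41]
the job is handed in; nothing more can be done
```

I pressed the bearing home, then gripped the red-handled pliers with 35 N, lifted them and lowered the spread circlip over the axle onto the bearing. I handed the job in at about 15.7 s, still holding it there; `sign_off` gave no verdict.

**Bearing:** the force rose to 19 N at z = 44.2 mm. Afterwards the camera depths put its upper face at about 43 mm (side) and 45 mm (top), which fits the 44 mm expected.

**Last checks, before handing in:**
- **Squeeze:** the opening read 28.7 to 28.9 mm, against 30 mm given for the stop, so the pliers are fully squeezed.
- **Upright:** the tool tilt was 0.28°, and the pliers looked upright in the side view.
- **Seating:** lowering ended on contact, with about 6 N upward on the wrist (-1.5 N just before touching). The side view shows the circlip flat round the axle on the bearing.
- **Other objects:** the bottle, loupe and yellow tape look unmoved in the last side picture; I did not measure them again.

**Weak points:**
- The side and top cameras disagreed by about 2 mm on where the axle is.
- The arm hid the axle from the top camera, so the final centring rests on the side view alone and on the ring going over without side force.
- The last side depths near the bearing read about 2 mm low, so I relied on the contact force for the final height.

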